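Secure a camera boom's counterweight with a linchpin

TASK

Secure the counterweight on the sloping camera boom: take the red-headed linchpin out of the wooden block and push it fully home through the hole near the boom's lower end, with its ring still open towards that end. Then swing the ring over the end of the boom until it is fully closed around the pin's tip. Let go of everything, and leave the other things where they stand.

Things in the scene. Friction and masses are not known exactly. Their poses are not given: they have to be found in the camera images.
- boom: Fixed rigid aluminium square bar, 36 x 36 mm, sloping 35 deg up from its free lower end. Origin: centre of the pin hole's mouth in its top face, 165 mm above the bench. x: uphill along the boom; y: level, across it; z: along the hole, outwards (35 deg from vertical, leaning to the low end). The dark, brass-rimmed hole is 15 mm wide, straight, and runs right through to the underside.
- boom_end (a point): Centre of the boom's free lower end face (black end cap), at x = -30 mm, z = -18 mm of the boom. Nothing stands beside, above or below the boom near this end and the hole.
- weight_face (a point): Centre of the lower face of the fixed dark counterweight, at x = 85 mm, z = -18 mm of the boom; 45 mm radius, 78 mm long. Farther uphill are the clamp on the post (boom x = 295 to 365 mm, foot plate 200 mm square on the bench) and the camera (boom x about 560 mm).
- linchpin: Loose linchpin, 0.12 to 0.2 kg. Origin: centre of the flange's underside, which seats on the boom; z: from tip to head; x points away from the open ring, so it must point uphill along the boom's x when the pin goes in. Shank 12 mm thick. Flange 30 mm wide, 4 mm thick. At the start it stands upright in one of the block's two holes, flange on the block's top.
- pin_tip (a point): Tip of the pin, at z = -62 mm of the linchpin; the last 12 mm taper to a 5 mm nose.
- pin_head (a point): Middle of the pin's red head, at z = 21 mm of the linchpin. The head runs from z = 4 to 38 mm, is 16 mm thick along the pin's x and 22 mm wide along its y. Grip it by its +x and -x faces: one finger then reaches down inside the open ring.
- lock_ring (a joint): Angle of the brass wire ring about its pivot (rad): 0 = closed, in the plane of the pin and around its tip (end stop); 1.57 = square to the pin, standing out on its -x side; up to 2.6 = folded back beside the head. Starts between 1.7 and 2.1; stays where it is left (stiff pivot, 0.03 N m). When it closes, its legs pass the boom's two sides and its far end passes below the boom.
- ring_pivot (a point): Middle of the ring's pivot line, which runs along the pin's y at z = 12 mm of the linchpin. The ring is a stirrup of 5 mm wire: two straight legs at y = +33 and -33 mm, from 12 to 50 mm away from the pivot line, joined by a half circle.
- ring_far (a point): Middle of the ring's far end, on the wire's centreline, 83 mm from the pivot line.
- block: Fixed wooden block, 70 x 170 x 75 mm high. Origin: centre of its underside; long side along its y. Two upright holes, 15.5 mm wide, 68 mm deep, at y = -45 and +45 mm; one holds the linchpin, the other the hex key.
- hexkey: Black T-handled hex key standing in the block's other hole, its flange on the block's top (origin: underside of the flange); the 88 mm crossbar along its x ends 38 mm above the block. Leave it alone.
- objective: Microscope objective, steel with a blue band, 34 mm wide, 58 mm high, standing upright; origin: centre of its underside. Leave it alone.
- jar: Amber jar with a white cap, 54 mm wide, 75 mm high; origin: centre of its underside. Leave it alone.
- petri: Lidded petri dish with red culture, 93 mm wide, 16 mm high; origin: centre of its underside. Leave it alone.
- slidebox: Blue slide box, 90 x 50 x 22 mm; origin: centre of its underside. Leave it alone.
- screwdriver: Screwdriver with a red handle, about 200 mm long, lying at the robot's left. Leave it alone.
There are look-alikes about, which are no part of the job. What is shaped like the linchpin but orange is not meant.

How it is judged (in metres and radians):
On the way, in this order (a step that is already met when the one before it is completed fails the run):
1. the linchpin is fully home in the boom's hole, its ring still open (z of linchpin in the frame of boom between -0.005 and 0.005 m and distance between linchpin and boom below 0.008 m and angle between the z axis of linchpin and the z axis of boom, either way round below 0.15 rad and value of joint lock_ring above 0.8 rad), for 0.2 s.
2. the ring is swung over the boom's end and closed (value of joint lock_ring below 0.2 rad), for 0.2 s.
At the end, for the whole second after the job is handed in: The linchpin sits in the boom's hole with its flange within 5 mm of the boom's top face, within 8 mm of the hole's centre and within 0.15 rad of the hole's direction; its ring is closed to within 0.2 rad, its far end below the boom; the pin is at rest (z of linchpin in the frame of boom between -0.005 and 0.005 m and distance between linchpin and boom below 0.008 m and angle between the z axis of linchpin and the z axis of boom, either way round below 0.15 rad and value of joint lock_ring below 0.2 rad and z of ring_far in the frame of boom below -0.05 m and linear speed of linchpin below 0.02 m/s and angular speed of linchpin below 0.2 rad/s); the robot touches nothing.
It fails at once if the hex key, objective, jar, petri dish, slide box or screwdriver is moved by more than 30 mm (distance of any of hexkey, objective, jar, petri, slidebox, screwdriver from where it was at the start of the episode above 0.03 m).
It also fails if it takes over 53 s, if anything falls off the work surface, if the arm or the gripper's body presses on something with over 40 N, if the wrist force passes 120 N, or if a joint passes its speed limit or range.

ROBOT

A 6-joint arm with a two-finger parallel gripper is mounted at the origin on the work surface. World frame = base frame: x ahead of the robot, y to its left, z up, the work surface at z = 0. Lengths are in mm, angles in rad, forces in N, time in s.
With the tool pointing down it reaches from about 350 to 975 mm from the base axis. Payload 7.1 kg.
Tool frame: the origin (TCP) lies on the mounting face of the last link; the fingertips stand 182 mm ahead of it and the grasp point (between the pads) lies 163 mm ahead of it (ctrl.tcp_to_tips is the distance from the TCP to the fingertips, in mm); z points along the fingers, y is the direction in which the jaws open and shut (so a half turn about z gives the same grasp; the last joint's range is limited). The gripper opens to 88 mm and grips with 3 to 60 N. Pads are 20 mm wide; open, the fingers measure 115 mm over their backs; the gripper's body (75 mm by 178 mm) begins 61 mm behind the grasp point.
Start: joints at [-1.156, 0.423, 1.63, -0, 1.089, -0.019], TCP at [262.716, -567.086, 404.675] pointing down, gripper open.
Joint ranges: [-3, 3], [-0.9, 2.11], [0.09, 2.58], [-1.31, 4.45], [0.11, 2.69], [-2.54, 2.54]. Speed limits (rad/s): [2.39, 2.39, 3.01, 3.14, 3.14, 3.14].

INTERFACE

Orientations are given as a rotation vector (axis times angle).
In Python, from workcell import ctrl gives the robot as it stands. The module is installed in compiled form; this text tells all that it offers.
- The arm moves only by the tool send_rows, never from a script. Its argument "commands" is a list of rows, each an object with "translation": the shift along the world's x, y, z normalised to -1 to 1, where 1 is 0.1 m, a list of three; "twist": the turn, a rotation vector about the world's x, y, z normalised to -1 to 1, where 1 is 0.5 rad, a list of three. A call has exactly 10 rows; each row is the pose to reach, as a shift and turn from the pose commanded when the call began; what a row does not reach only later rows make up. A row lasts 1/10 s, in which the tool goes at most 50 mm and 8.59 degrees, less where a joint would pass 70% of its speed; a pose out of reach is approached as far as the arm can. A call with a number of a shift or a turn outside -1 to 1 is refused whole. A call with a gripper value outside its range is refused whole. "grip" is the closure, from -1 (fully open) to 1 (shut), set as the call begins (left out, the last holds). The fingers move at their own pace and stop on an object; the grip force is fixed at half the most. Time passes only in rows, so rows that repeat a pose let the fingers close, or fill a call up. It gives the time, the measured TCP pose, the force and the opening at its end, in the units of the state.
- ctrl.get_obs(): the state, without advancing time (a new reading comes with each control period).
- ctrl.get_image(name): name is "side" or "top" or "wrist"; returns a dict with "img" (384x512x3 uint8, red, green, blue), "intrinsics" (3x3 intrinsics, pixels), "cam_to_world" (4x4, takes a point from camera to world coordinates). Camera axes: x right, y down, z forward; pixel columns grow to the right and rows downward; lengths in mm; the calibration is good to about 2 mm. The wrist camera is an equidistant fisheye: a pixel r from the principal point sees the ray r / f radians off the axis. A picture is of the moment at which its call begins. There is no depth.
- ctrl.close_job(): hands the job in, once; it reports no verdict.
The state is a dict: "t": time; "qpos": joint angles; "qvel": joint speeds; "joint_torque": joint torques, N m; "ee_pos": TCP position; "orientation": TCP orientation; "ft_force": force on the tool from outside, world axes, zero at the start; "moment": the same for the moment, N m; "width": finger opening in mm.
Only numpy, scipy, OpenCV 4.12 (cv2) and the standard library are available. Lean on these libraries where they do the work, as an engineer would, in place of code of your own. Each camera call takes 0.05 s, during which the arm holds its last target. There are 200 camera calls.

## Working session

There is one attempt and no reset: what is moved stays moved. The work goes in short steps, Python scripts to look and compute and a tool call to move; the robot and the scene stay as the last step left them, time stands still between calls to the robot, and variables do not carry over. Pictures are saved under pics/ and viewed, about 8 in all and at most 12, crops included, and the job is handed in when it is done.

Besides the shell and the picture viewer there is one more tool, called after "Request:" by a JSON object that holds its "method" and its "body", one argument or row to a line. send_rows: Moves the arm, as the interface text tells. Its arguments: {"type":"object","properties":{"commands":{"type":"array","items":{"type":"object","properties":{"translation":{"type":"array","items":{"type":"number"}},"twist":{"type":"array","items":{"type":"number"}}}}},"grip":{"type":"number"}},"required":["commands"]}

```bash
mkdir -p pics; cat > h.py <<'E'
import numpy as np, cv2
from workcell import ctrl
from scipy.spatial.transform import Rotation as R
def snap(n,f):
    d=ctrl.get_image(n); np.savez('pics/'+f+'.npz',**d); cv2.imwrite('pics/'+f+'.png',d['img'][:,:,::-1]); return d
def ld(f): return np.load('pics/'+f+'.npz')
def crop(f,x0,y0,x1,y1,s,o):
    im=ld(f)['img'][y0:y1,x0:x1,::-1]; cv2.imwrite('pics/'+o+'.png',cv2.resize(im,None,fx=s,fy=s,interpolation=cv2.INTER_CUBIC))
def ray(d,u,v,fish=False):
    K=d['intrinsics'];T=d['cam_to_world']
    x=(u-K[0,2])/K[0,0];y=(v-K[1,2])/K[1,1]
    if fish:
        r=np.hypot(x,y); c=np.array([x/r*np.sin(r),y/r*np.sin(r),np.cos(r)]) if r>1e-9 else np.array([0,0,1.])
    else: c=np.array([x,y,1.])
    c=T[:3,:3]@c; return T[:3,3],c/np.linalg.norm(c)
def atz(d,u,v,z,fish=False):
    o,r=ray(d,u,v,fish); return o+r*(z-o[2])/r[2]
def proj(d,p,fish=False):
    K=d['intrinsics'];T=d['cam_to_world']; c=T[:3,:3].T@(np.asarray(p,float)-T[:3,3])
    if fish:
        a=np.hypot(c[0],c[1]); t=np.arctan2(a,c[2]); c=np.array([c[0]/a*t,c[1]/a*t,1])
    return (K@(c/c[2]))[:2]
def tri(*rs):
    A=0;b=0
    for o,r in rs:
        P=np.eye(3)-np.outer(r,r); A=A+P; b=b+P@o
    return np.linalg.solve(A,b)
E
python3 - <<'E'
from h import *
np.set_printoptions(precision=3,suppress=True)
for n in('side','top','wrist'):
    d=snap(n,n+'0'); print(n,d['intrinsics'].tolist(),d['cam_to_world'])
print(ctrl.get_obs())
a=cv2.imread('pics/side0.png');b=cv2.imread('pics/top0.png')
cv2.imwrite('pics/both.png',np.vstack([a,b])[:, :])
E
```

```text
side [[410.519425778506, 0.0, 260.42063259530323], [0.0, 410.519425778506, 192.76110194633588], [0.0, 0.0, 1.0]] [[ -0.988  -0.071   0.136 370.055]
 [ -0.152   0.55   -0.821 908.863]
 [ -0.017  -0.832  -0.555 743.707]
 [  0.      0.      0.      1.   ]]
top [[479.7935826449595, 0.0, 248.93469920104826], [0.0, 479.7935826449595, 201.74866670664494], [0.0, 0.0, 1.0]] [[  -0.002   -0.998    0.056  432.747]
 [  -1.       0.002   -0.003    4.155]
 [   0.003   -0.056   -0.998 1363.892]
 [   0.       0.       0.       1.   ]]
wrist [[297.3186396354542, 0.0, 253.44906234139648], [0.0, 297.3186396354542, 195.50401054770498], [0.0, 0.0, 1.0]] [[   0.42    -0.877   -0.232  325.267]
 [  -0.907   -0.407   -0.105 -537.502]
 [  -0.002    0.255   -0.967  383.335]
 [   0.       0.       0.       1.   ]]
{'t': 0.15, 'qpos': array([-1.156,  0.424,  1.631, -0.   ,  1.089, -0.019]), 'qvel': array([-0.001, -0.002, -0.004,  0.002, -0.001, -0.   ]), 'joint_torque': array([  0.   , -54.498, -27.392,   0.064,   0.021,  -0.   ]), 'ee_pos': array([ 262.636, -566.898,  404.083]), 'orientation': array([-3.067, -0.676,  0.   ]), 'ft_force': array([ 0.361,  0.39 , -0.14 ]), 'moment': array([-0.019,  0.017, -0.007]), 'width': 87.67575944965175}
```

View pics/side0.png

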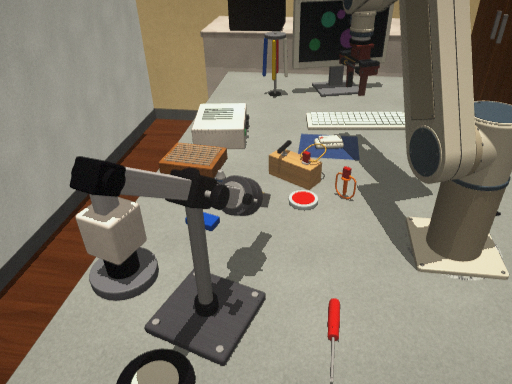

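View pics/top0.png

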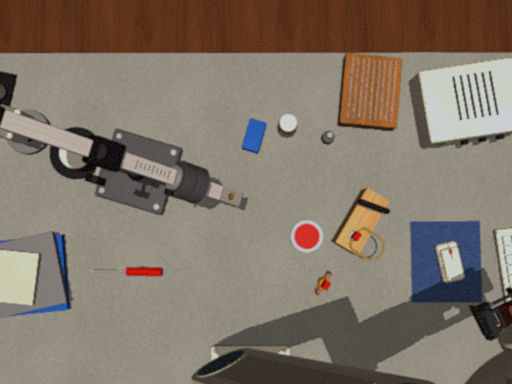

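Side view: wooden block at (295,167) with the red-headed pin at (306,156), and the look-alike at (346,180) with an orange ring. Top view: block at (362,220), pin head at (357,237), ring to its lower right, boom end at (243,202), hole at about (232,197), and the look-alike at (324,283). The pin in the block fits the description; I'll confirm that in one enlarged crop.

```bash
python3 - <<'E'
from h import *
def c(f,x0,y0,s,w,h):
    return cv2.resize(ld(f)['img'][y0:y0+h,x0:x0+w,::-1],None,fx=s,fy=s,interpolation=cv2.INTER_CUBIC)
A=c('top0',330,180,6,66,50); B=c('top0',190,170,6,66,50); C=c('side0',260,130,6,66,50); D=c('side0',310,150,6,66,50)
cv2.imwrite('pics/q.png',np.vstack([np.hstack([A,B]),np.hstack([C,D])]))
E
```

```text
(no output)
```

View pics/q.png

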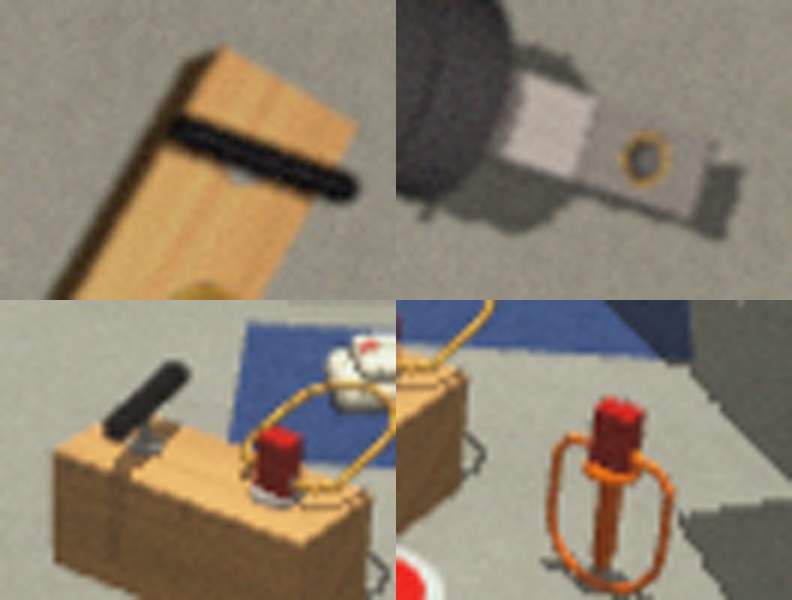

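The pin in the block has a red head and a brass ring, so it is the one meant. The orange-shanked one at top (324,283) is the look-alike. Next, an enlarged crop to read off its pose.

```bash
python3 - <<'E'
from h import *
def c(f,x0,y0,s,w,h):
    im=cv2.resize(ld(f)['img'][y0:y0+h,x0:x0+w,::-1],None,fx=s,fy=s,interpolation=cv2.INTER_CUBIC)
    for i in range(0,w,10): cv2.putText(im,str(x0+i),(i*s,10),0,.35,(255,0,255)); im[::4,i*s]=(255,0,255)
    for i in range(0,h,10): cv2.putText(im,str(y0+i),(0,i*s+10),0,.35,(255,0,255)); im[i*s,::4]=(255,0,255)
    return im
A=c('top0',330,215,7,57,42); C=c('side0',290,130,7,57,42)
B=c('top0',205,180,7,57,42); D=c('top0',0,95,4,100,73)[:294,:399]
cv2.imwrite('pics/q2.png',np.vstack([np.hstack([A,C]),np.hstack([B,D])]))
E
```

```text
Traceback (most recent call last):
ValueError: all the input array dimensions except for the concatenation axis must match exactly, but along dimension 0, the array at index 0 has size 294 and the array at index 1 has size 292
```

```bash
cat >> h.py <<'E'
def c(f,x0,y0,s,w,h,st=10):
    im=cv2.resize(ld(f)['img'][y0:y0+h,x0:x0+w,::-1],None,fx=s,fy=s,interpolation=cv2.INTER_CUBIC)
    for i in range(0,w,st): cv2.putText(im,str(x0+i),(i*s,10),0,.35,(255,0,255)); im[::4,i*s]=(255,0,255)
    for i in range(0,h,st): cv2.putText(im,str(y0+i),(0,i*s+10),0,.35,(255,0,255)); im[i*s,::4]=(255,0,255)
    return im
E
python3 - <<'E'
from h import *
A=c('top0',330,215,7,57,42); C=c('side0',290,130,7,57,42)
B=c('top0',205,180,7,57,42); D=c('top0',0,95,4,99,74)[:294]
D=cv2.copyMakeBorder(D,0,294-D.shape[0],0,399-D.shape[1],0)
cv2.imwrite('pics/q2.png',np.vstack([np.hstack([A,C]),np.hstack([B,D])]))
E
```

```text
(no output)
```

View pics/q2.png

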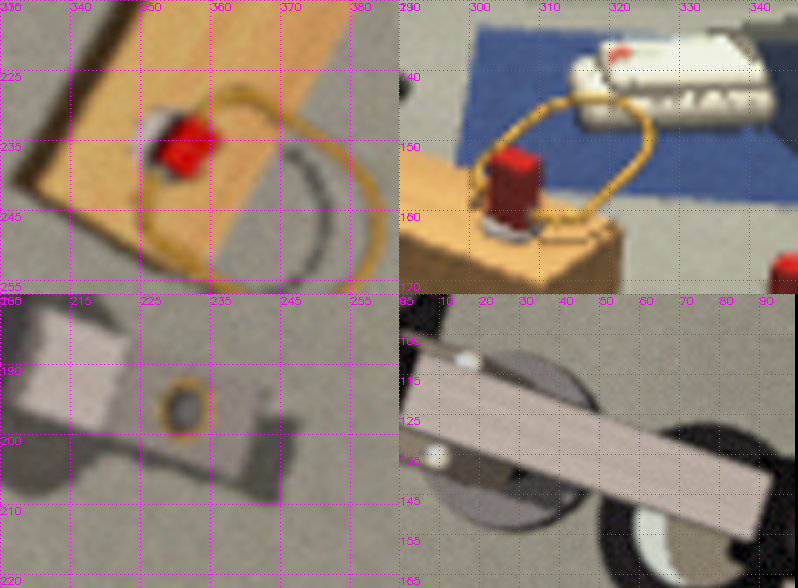

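```bash
python3 - <<'E'
from h import *
from scipy.optimize import least_squares
np.set_printoptions(precision=4,suppress=True)
T=ld('top0');S=ld('side0')
h=atz(T,231.4,196.7,165); print('hole',h)
# boom yaw: points on line
def boomR(psi):
    t=np.deg2rad(35); x=np.array([np.cos(psi)*np.cos(t),np.sin(psi)*np.cos(t),np.sin(t)]); y=np.array([-np.sin(psi),np.cos(psi),0]); return np.c_[x,y,np.cross(x,y)]
def res(p):
    psi=p[0];out=[]
    X=boomR(psi)
    a=proj(T,h+X[:,0]*150);b=proj(T,h+X[:,0]*650);n=np.array([-(b-a)[1],(b-a)[0]]);n/=np.linalg.norm(n)
    return [n@(np.array(q)-a) for q in [(90.9,148.7),(2.7,116.2),(218,191.5+.0)]]
r=least_squares(res,[1.2]);print('boom yaw',r.x,r.fun)
head=tri(ray(T,357.1,235.7),ray(S,306.6,152.9));print('headtop tri',head, atz(T,357.1,235.7,113),atz(S,306.6,152.9,113))
tp=np.array([(148,180),(138,212),(150,235),(215,290),(240,88),(285,108),(335,140),(370,180),(382,220),(370,260),(345,290)])/7+[330,215]
sp=np.array([(76,190),(81,165),(111,125),(146,105),(196,98),(236,112),(251,140),(236,175),(181,217),(141,215)])/7+[290,130]
f=np.linspace(-np.pi/2,np.pi/2,25)
loc=[(r,s*33) for s in(-1,1) for r in np.linspace(12,50,12)]+[(50+33*np.cos(a),33*np.sin(a)) for a in f]
loc=np.array(loc)
def ringpts(p):
    x,y,yaw,th=p; cx=np.array([np.cos(yaw),np.sin(yaw),0]);cy=np.array([-np.sin(yaw),np.cos(yaw),0]);cz=np.array([0,0,1.])
    d=-np.sin(th)*cx-np.cos(th)*cz
    return np.array([x,y,75+12])+loc[:,:1]*d+loc[:,1:]*cy
def rr(p):
    P=ringpts(p);o=[]
    for D,pts in((T,tp),(S,sp)):
        q=np.array([proj(D,a) for a in P])
        for u in pts: o.append(np.min(np.linalg.norm(q-u,axis=1)))
    o+=list(proj(T,[p[0],p[1],113])-[357.1,235.7]); o+=list(proj(S,[p[0],p[1],113])-[306.6,152.9]); return o
for y0 in np.arange(0,6.28,.8):
    r=least_squares(rr,[head[0],head[1],y0,1.9],loss='soft_l1'); print(r.cost,r.x)
    if y0==0 or r.cost<best.cost: best=r
print(best.fun)
print([proj(T,[*best.x[:2],75]),proj(S,[*best.x[:2],75])])
E
```

```text
hole [512.4756  44.4864 165.    ]
boom yaw [1.2682] [-1.0108  0.5899  0.4909]
headtop tri [ 412.6744 -281.9619  108.2452] [ 413.4839 -280.8378  113.    ] [ 411.6263 -273.1242  113.    ]
22.384444532533227 [ 414.2589 -280.6617    0.9269    1.8214]
22.27296161577085 [ 415.6474 -280.7696    0.8943    1.8324]
22.770608759659392 [ 413.9426 -279.4511   -5.3307   -4.4454]
44.287571613372066 [ 406.4936 -270.7015   -8.2296  -14.4175]
22.18578040651125 [ 415.0915 -280.3084   -5.3808    1.8339]
22.182886162630776 [ 415.1799 -280.3938    7.1842   20.6832]
22.305598258593307 [ 415.6459 -280.1785    4.0377    4.4468]
22.183911451651213 [ 415.223  -280.4288    7.1835    1.8335]
[ 6.7564  2.4487  0.5698  1.3143  1.7281  0.6663  1.1949  1.0979  1.1916
  0.9506  0.7275  3.7951  0.9689  0.701   0.4     0.3177  0.3812  0.7253
  1.4693  0.8942  5.2088 -0.1802 -0.6527 -0.9649 -1.1173]
[array([353.6958, 234.8558]), array([305.1215, 162.0103])]
```

Reading: pin at about (414.5, -280.5), pin x at yaw of about 0.91 rad, ring at about 1.83. Hole at (512.5, 44.5, 165), boom yaw 1.27. The arm goes over the pin first, turning so the jaws lie along the pin's x.

Request:
{"method": "send_rows", "body": {
  "commands": [
    {"translation": [0.04, 0.07, -0.02], "twist": [0, 0, 0.1]},
    {"translation": [0.08, 0.14, -0.04], "twist": [0, 0, 0.2]},
    {"translation": [0.11, 0.21, -0.06], "twist": [0, 0, 0.3]},
    {"translation": [0.15, 0.28, -0.07], "twist": [0, 0, 0.4]},
    {"translation": [0.19, 0.35, -0.09], "twist": [0, 0, 0.5]},
    {"translation": [0.23, 0.43, -0.11], "twist": [0, 0, 0.6]},
    {"translation": [0.27, 0.5, -0.13], "twist": [0, 0, 0.7]},
    {"translation": [0.3, 0.57, -0.15], "twist": [0, 0, 0.8]},
    {"translation": [0.34, 0.64, -0.17], "twist": [0, 0, 0.9]},
    {"translation": [0.38, 0.72, -0.18], "twist": [0, 0, 1]}
  ],
  "grip": -0.1
}}

```text
t: 1.15
ee_pos: [300.8, -494.7, 386.2]
orientation: [-2.803, -1.416, 0.0]
ft_force: [-0.0, -0.7, 0.3]
width: 48.1
```

Request:
{"method": "send_rows", "body": {
  "commands": [
    {"translation": [0.04, 0.07, -0.02], "twist": [0, 0, 0.1]},
    {"translation": [0.08, 0.14, -0.04], "twist": [0, 0, 0.2]},
    {"translation": [0.11, 0.21, -0.06], "twist": [0, 0, 0.3]},
    {"translation": [0.15, 0.28, -0.07], "twist": [0, 0, 0.4]},
    {"translation": [0.19, 0.35, -0.09], "twist": [0, 0, 0.5]},
    {"translation": [0.23, 0.43, -0.11], "twist": [0, 0, 0.6]},
    {"translation": [0.27, 0.5, -0.13], "twist": [0, 0, 0.7]},
    {"translation": [0.3, 0.57, -0.15], "twist": [0, 0, 0.8]},
    {"translation": [0.34, 0.64, -0.17], "twist": [0, 0, 0.9]},
    {"translation": [0.38, 0.72, -0.18], "twist": [0, 0, 1]}
  ]
}}

```text
t: 2.15
ee_pos: [338.8, -422.7, 368.3]
orientation: [-2.366, -2.066, -0.0]
ft_force: [-0.9, -0.5, 0.4]
width: 48.2
```

Request:
{"method": "send_rows", "body": {
  "commands": [
    {"translation": [0.04, 0.07, -0.02], "twist": [0, 0, 0.1]},
    {"translation": [0.08, 0.14, -0.04], "twist": [0, 0, 0.2]},
    {"translation": [0.11, 0.21, -0.06], "twist": [0, 0, 0.3]},
    {"translation": [0.15, 0.28, -0.07], "twist": [0, 0, 0.4]},
    {"translation": [0.19, 0.35, -0.09], "twist": [0, 0, 0.5]},
    {"translation": [0.23, 0.43, -0.11], "twist": [0, 0, 0.6]},
    {"translation": [0.27, 0.5, -0.13], "twist": [0, 0, 0.7]},
    {"translation": [0.3, 0.57, -0.15], "twist": [0, 0, 0.8]},
    {"translation": [0.34, 0.64, -0.17], "twist": [0, 0, 0.9]},
    {"translation": [0.38, 0.72, -0.18], "twist": [0, 0, 1]}
  ]
}}

```text
t: 3.15
ee_pos: [376.7, -350.7, 350.4]
orientation: [-1.781, -2.587, -0.0]
ft_force: [-0.6, -0.6, 0.3]
width: 48.5
```

Request:
{"method": "send_rows", "body": {
  "commands": [
    {"translation": [0.04, 0.07, -0.02], "twist": [0, 0, 0.1]},
    {"translation": [0.08, 0.14, -0.04], "twist": [0, 0, 0.2]},
    {"translation": [0.11, 0.21, -0.06], "twist": [0, 0, 0.3]},
    {"translation": [0.15, 0.28, -0.07], "twist": [0, 0, 0.4]},
    {"translation": [0.19, 0.35, -0.09], "twist": [0, 0, 0.5]},
    {"translation": [0.23, 0.43, -0.11], "twist": [0, 0, 0.6]},
    {"translation": [0.27, 0.5, -0.13], "twist": [0, 0, 0.7]},
    {"translation": [0.3, 0.57, -0.15], "twist": [0, 0, 0.8]},
    {"translation": [0.34, 0.64, -0.17], "twist": [0, 0, 0.9]},
    {"translation": [0.38, 0.71, -0.18], "twist": [0, 0, 1]}
  ]
}}

```text
t: 4.15
ee_pos: [414.7, -279.7, 332.4]
orientation: [-1.086, -2.947, -0.0]
ft_force: [-0.5, -0.1, -0.2]
width: 48.7
```

```bash
python3 - <<'E'
from h import *
np.set_printoptions(precision=3,suppress=True)
d=snap('wrist','w1'); o=ctrl.get_obs(); print(o['t'],o['qpos'],o['ee_pos'],R.from_rotvec(o['orientation']).as_matrix(),o['width'])
print(d['cam_to_world'])
for p in [(414.5,-280.5,113),(414.5,-280.5,75)]: print(proj(d,p,True))
cv2.imwrite('pics/w1v.png',c('w1',100,60,3,260,200,20))
E
```

```text
4.2 [-0.616  0.347  1.957  0.     0.839 -1.484] [ 415.047 -279.049  332.273] [[-0.763  0.647 -0.001]
 [ 0.647  0.763  0.001]
 [ 0.001  0.    -1.   ]] 48.033796462606084
[[   0.649    0.737    0.192  361.995]
 [   0.761   -0.628   -0.164 -234.573]
 [  -0.       0.253   -0.968  311.759]
 [   0.       0.       0.       1.   ]]
[252.236 219.945]
[252.425 204.781]
```

View pics/w1v.png

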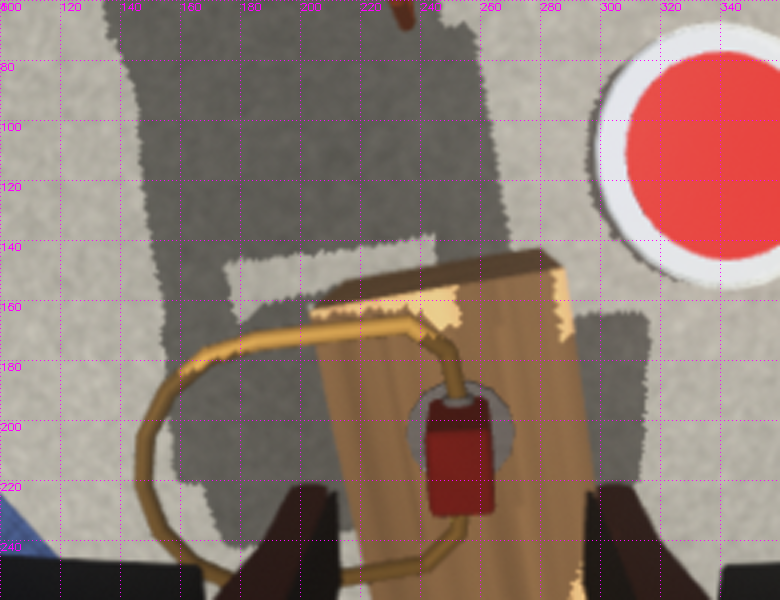

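Wrist view: the red head's top face spans px (242.7,204) to (264,272/3+140), centred at about (253.7,217.7), with the open ring to the left, and it lies between the two fingertips. I'll compute the residual offset and yaw.

```bash
python3 - <<'E'
from h import *
np.set_printoptions(precision=2,suppress=True)
d=ld('w1')
C=[atz(d,x/3+100,y/3+60,113,True) for x,y in [(428,432),(490,430),(493,514),(432,516)]]
print(np.array(C),np.mean(C,0))
for a,b in((0,1),(3,2),(0,3),(1,2)):
    v=C[b]-C[a]; print(np.linalg.norm(v),np.degrees(np.arctan2(v[1],v[0])))
print('flange c',atz(d,461/3+100,430/3+60,79,True))
Rr=np.array(d['cam_to_world']);print('tips', [atz(d,x/3+100,487/3+60,150,True) for x in(315,605)])
E
```

```text
[[ 401.24 -277.94  113.  ]
 [ 410.2  -266.67  113.  ]
 [ 426.73 -279.54  113.  ]
 [ 417.66 -290.97  113.  ]] [ 413.96 -278.78  113.  ]
14.399497798859597 51.49602753488331
14.597815399101943 51.584180237157234
20.968572074069435 -38.44157432889723
20.947267386121826 -37.899100896949605
flange c [ 413.33 -278.16   79.  ]
tips [array([ 388.09, -293.96,  150.  ]), array([ 424.62, -251.08,  150.  ])]
```

Request:
{"method": "send_rows", "body": {
  "commands": [
    {"translation": [0, 0.01, -0.1], "twist": [0, 0, 0.07]},
    {"translation": [-0.01, 0.01, -0.2], "twist": [0, 0, 0.07]},
    {"translation": [-0.01, 0.01, -0.3], "twist": [0, 0, 0.07]},
    {"translation": [-0.01, 0.01, -0.4], "twist": [0, 0, 0.07]},
    {"translation": [-0.01, 0.01, -0.5], "twist": [0, 0, 0.07]},
    {"translation": [-0.01, 0.01, -0.58], "twist": [0, 0, 0.07]},
    {"translation": [-0.01, 0.01, -0.64], "twist": [0, 0, 0.07]},
    {"translation": [-0.01, 0.01, -0.67], "twist": [0, 0, 0.07]},
    {"translation": [-0.01, 0.01, -0.67], "twist": [0, 0, 0.07]},
    {"translation": [-0.01, 0.01, -0.67], "twist": [0, 0, 0.07]}
  ]
}}

```text
t: 5.2
ee_pos: [413.8, -279.2, 265.9]
orientation: [1.037, 2.965, -0.0]
ft_force: [0.1, 0.2, 0.4]
width: 48.0
```

Request:
{"method": "send_rows", "body": {
  "commands": [
    {"translation": [0, 0, 0], "twist": [0, 0, 0]},
    {"translation": [0, 0, 0], "twist": [0, 0, 0]},
    {"translation": [0, 0, 0], "twist": [0, 0, 0]},
    {"translation": [0, 0, 0], "twist": [0, 0, 0]},
    {"translation": [0, 0, 0], "twist": [0, 0, 0]},
    {"translation": [0, 0, 0], "twist": [0, 0, 0]},
    {"translation": [0, 0, 0], "twist": [0, 0, 0]},
    {"translation": [0, 0, 0], "twist": [0, 0, 0]},
    {"translation": [0, 0, 0], "twist": [0, 0, 0]},
    {"translation": [0, 0, 0], "twist": [0, 0, 0]}
  ],
  "grip": 1
}}

```text
t: 6.2
ee_pos: [413.8, -279.1, 265.8]
orientation: [1.037, 2.965, -0.0]
ft_force: [-1.4, 0.3, 4.3]
width: 16.3
```

```bash
python3 - <<'E'
from h import *
np.set_printoptions(precision=3,suppress=True)
o=ctrl.get_obs(); print(o['t'],o['qpos'],o['ee_pos'],o['orientation'],o['width'],o['ft_force'],o['moment'])
Rc=R.from_rotvec(o['orientation'])
# target for insertion
psi=1.268; t=np.deg2rad(35)
x=np.array([np.cos(psi)*np.cos(t),np.sin(psi)*np.cos(t),np.sin(t)]); y=np.array([-np.sin(psi),np.cos(psi),0]); z=np.cross(x,y)
Rt=R.from_matrix(np.c_[np.cross(x,-z),x,-z])
print('boomz',z,'turn',(Rt*Rc.inv()).as_rotvec())
h=np.array([512.5,44.5,165]); off=o['ee_pos'][2]-75
for s in (75,100,0): print(s,h+z*(off+s)-o['ee_pos'], h+z*(off+s))
E
```

```text
6.2 [-0.617  0.46   1.992 -0.     0.689 -1.515] [ 413.756 -279.131  265.805] [ 1.037  2.965 -0.   ] 16.25488264468307 [-1.374  0.325  4.312] [ 0.06   0.01  -0.033]
boomz [-0.171 -0.547  0.819] turn [ 0.543 -0.288  0.358]
75 [ 53.282 178.107 116.93 ] [ 467.038 -101.024  382.735]
100 [ 49.007 164.42  137.408] [ 462.762 -114.711  403.214]
0 [ 66.11  219.169  55.493] [479.866 -59.962 321.298]
```

Request:
{"method": "send_rows", "body": {
  "commands": [
    {"translation": [0, 0, 0.1], "twist": [0, 0, 0]},
    {"translation": [0, 0, 0.2], "twist": [0, 0, 0]},
    {"translation": [0, 0, 0.3], "twist": [0, 0, 0]},
    {"translation": [0, 0, 0.4], "twist": [0, 0, 0]},
    {"translation": [0, 0, 0.5], "twist": [0, 0, 0]},
    {"translation": [0, 0, 0.6], "twist": [0, 0, 0]},
    {"translation": [0, 0, 0.7], "twist": [0, 0, 0]},
    {"translation": [0, 0, 0.8], "twist": [0, 0, 0]},
    {"translation": [0, 0, 0.9], "twist": [0, 0, 0]},
    {"translation": [0, 0, 1.0], "twist": [0, 0, 0]}
  ]
}}

```text
t: 7.2
ee_pos: [413.7, -279.0, 366.5]
orientation: [-1.037, -2.965, -0.0]
ft_force: [-0.3, -0.2, -2.2]
width: 15.3
```

Request:
{"method": "send_rows", "body": {
  "commands": [
    {"translation": [0.02, 0.08, 0.02], "twist": [0.05, -0.03, 0.04]},
    {"translation": [0.05, 0.16, 0.04], "twist": [0.11, -0.06, 0.07]},
    {"translation": [0.07, 0.25, 0.06], "twist": [0.16, -0.09, 0.11]},
    {"translation": [0.1, 0.33, 0.08], "twist": [0.22, -0.12, 0.14]},
    {"translation": [0.12, 0.41, 0.09], "twist": [0.27, -0.14, 0.18]},
    {"translation": [0.15, 0.49, 0.11], "twist": [0.33, -0.17, 0.21]},
    {"translation": [0.17, 0.57, 0.13], "twist": [0.38, -0.2, 0.25]},
    {"translation": [0.2, 0.66, 0.15], "twist": [0.43, -0.23, 0.29]},
    {"translation": [0.22, 0.74, 0.17], "twist": [0.49, -0.26, 0.32]},
    {"translation": [0.245, 0.82, 0.19], "twist": [0.543, -0.288, 0.358]}
  ]
}}

```text
t: 8.2
ee_pos: [438.3, -196.8, 385.2]
orientation: [0.744, 2.968, 0.47]
ft_force: [0.3, -0.3, -2.1]
width: 15.7
```

Request:
{"method": "send_rows", "body": {
  "commands": [
    {"translation": [0.02, 0.08, 0.02], "twist": [0.05, -0.03, 0.04]},
    {"translation": [0.05, 0.16, 0.04], "twist": [0.11, -0.06, 0.07]},
    {"translation": [0.07, 0.25, 0.06], "twist": [0.16, -0.09, 0.11]},
    {"translation": [0.1, 0.33, 0.08], "twist": [0.22, -0.12, 0.14]},
    {"translation": [0.12, 0.41, 0.09], "twist": [0.27, -0.14, 0.18]},
    {"translation": [0.15, 0.49, 0.11], "twist": [0.33, -0.17, 0.21]},
    {"translation": [0.17, 0.57, 0.13], "twist": [0.38, -0.2, 0.25]},
    {"translation": [0.2, 0.66, 0.15], "twist": [0.43, -0.23, 0.29]},
    {"translation": [0.22, 0.74, 0.17], "twist": [0.49, -0.26, 0.32]},
    {"translation": [0.245, 0.82, 0.19], "twist": [0.543, -0.288, 0.358]}
  ]
}}

```text
t: 9.2
ee_pos: [462.8, -114.5, 403.9]
orientation: [0.437, 2.878, 0.911]
ft_force: [0.0, -0.7, -1.8]
width: 15.7
```

```bash
python3 - <<'E'
from h import *
np.set_printoptions(precision=3,suppress=True)
d=snap('wrist','w2'); o=ctrl.get_obs(); print(o['t'],o['qpos'],o['ee_pos'],o['orientation'],o['width'],o['ft_force'])
snap('side','s2');snap('top','t2')
M=R.from_rotvec(o['orientation']).as_matrix();print(M)
for n,p in(('tip',o['ee_pos']+M[:,2]*252.8),('hole',[512.5,44.5,165])): print(n,p,proj(d,p,True),proj(ld('t2'),p))
cv2.imwrite('pics/w2v.png',c('w2',120,60,3,260,200,20))
E
```

```text
9.25 [-0.42   0.241  1.967  0.688  1.125 -2.058] [ 463.006 -113.858  404.072] [0.435 2.878 0.914] 15.96228903151151 [ 0.634  0.179 -1.367]
[[-0.955  0.241  0.171]
 [ 0.296  0.78   0.551]
 [-0.     0.577 -0.817]]
tip [506.238  25.453 197.598] [255.168 205.447] [238.766 198.351]
hole [512.5, 44.5, 165] [252.425 194.164] [231.395 196.69 ]
```

View pics/w2v.png

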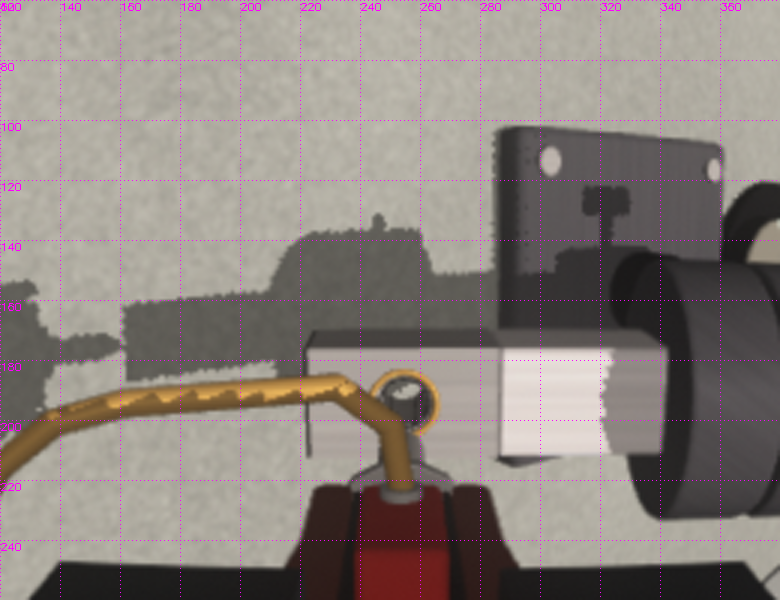

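Wrist view: the brass-rimmed hole centres at px (255.0,194.3) against a predicted (252.4,194.2). The boom's edges run level in the picture, so the yaw is good. The pin is held straight and its ring is open to the left, towards the low end.

```bash
python3 - <<'E'
from h import *
np.set_printoptions(precision=2,suppress=True)
d=ld('w2');h=atz(d,255,194.3,165,True);print('hole',h)
psi=1.268; t=np.deg2rad(35)
x=np.array([np.cos(psi)*np.cos(t),np.sin(psi)*np.cos(t),np.sin(t)]); y=np.array([-np.sin(psi),np.cos(psi),0]); z=np.cross(x,y)
o=ctrl.get_obs();Rc=R.from_rotvec(o['orientation'])
Rt=R.from_matrix(np.c_[np.cross(x,-z),x,-z]);print('turn',(Rt*Rc.inv()).as_rotvec(),o['ee_pos'])
for s in(100,68,0): print(s,h+z*(190.8+s)-o['ee_pos'],h+z*(190.8+s))
# yaw check: boom edges in image -> top face plane
def onface(u,v):
    a,r=ray(d,u,v,True); return a+r*((h-a)@z)/(r@z)
for a,b in(((310,347),(640,347)),((310,457),(655,455))):
    p,q=[onface(u/3+120,v/3+60) for u,v in(a,b)]; w=q-p; print(p,q,'dev from x rad',np.arctan2(w@y,w@x),'y',(p-h)@y,(q-h)@y,'x',(p-h)@x)
E
```

```text
hole [513.93  47.17 165.  ]
turn [-0. -0. -0.] [ 462.78 -114.83  403.72]
100 [ 1.42  2.79 -0.51] [ 464.19 -112.04  403.21]
68 [  6.89  20.31 -26.72] [469.67 -94.52 377.  ]
0 [ 18.52  57.54 -82.42] [481.3  -57.29 321.29]
[489.53  29.36 148.  ] [514.62 111.17 207.92] dev from x rad 0.004223788200546866 y 17.982705917393346 18.423920670237788 x -29.633552486238177
[523.63  17.95 147.5 ] [550.97 106.43 212.34] dev from x rad 0.0024939561732864293 y -17.97019250626472 -17.688238367610236 x -30.516516451316132
```

Request:
{"method": "send_rows", "body": {
  "commands": [
    {"translation": [0.01, 0.03, -0.005], "twist": [0, 0, 0]},
    {"translation": [0.03, 0.08, -0.08], "twist": [0, 0, 0]},
    {"translation": [0.04, 0.13, -0.15], "twist": [0, 0, 0]},
    {"translation": [0.06, 0.18, -0.23], "twist": [0, 0, 0]},
    {"translation": [0.069, 0.203, -0.267], "twist": [0, 0, 0]},
    {"translation": [0.069, 0.203, -0.267], "twist": [0, 0, 0]},
    {"translation": [0.078, 0.23, -0.307], "twist": [0, 0, 0]},
    {"translation": [0.086, 0.257, -0.347], "twist": [0, 0, 0]},
    {"translation": [0.094, 0.284, -0.388], "twist": [0, 0, 0]},
    {"translation": [0.1, 0.301, -0.415], "twist": [0, 0, 0]}
  ]
}}

```text
t: 10.35
ee_pos: [472.7, -84.7, 361.8]
orientation: [0.44, 2.879, 0.909]
ft_force: [0.5, 0.4, -1.2]
width: 15.4
```

```bash
python3 - <<'E'
from h import *
np.set_printoptions(precision=3,suppress=True)
d=snap('wrist','w3'); o=ctrl.get_obs(); print(o['t'],o['ee_pos'],o['orientation'],o['width'],o['ft_force'],o['moment'])
cv2.imwrite('pics/w3v.png',c('w3',170,130,5,150,110,10))
E
```

```text
10.4 [472.629 -84.607 361.52 ] [0.44  2.88  0.909] 16.142554712508385 [-0.061  0.191 -2.804] [-0.38  -0.018  0.016]
```

View pics/w3v.png

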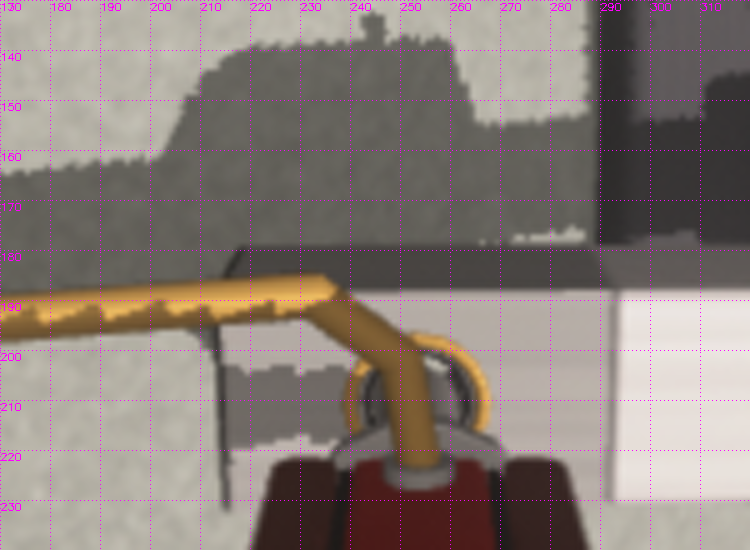

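Wrist view: the tip is inside the brass rim at px (254,206), and the force is near zero. I push it down the hole.

Request:
{"method": "send_rows", "body": {
  "commands": [
    {"translation": [0.01, 0.033, -0.049], "twist": [0, 0, 0]},
    {"translation": [0.02, 0.066, -0.098], "twist": [0, 0, 0]},
    {"translation": [0.031, 0.098, -0.147], "twist": [0, 0, 0]},
    {"translation": [0.041, 0.131, -0.197], "twist": [0, 0, 0]},
    {"translation": [0.051, 0.164, -0.246], "twist": [0, 0, 0]},
    {"translation": [0.06, 0.191, -0.287], "twist": [0, 0, 0]},
    {"translation": [0.068, 0.219, -0.328], "twist": [0, 0, 0]},
    {"translation": [0.075, 0.241, -0.36], "twist": [0, 0, 0]},
    {"translation": [0.08, 0.257, -0.385], "twist": [0, 0, 0]},
    {"translation": [0.084, 0.268, -0.401], "twist": [0, 0, 0]}
  ]
}}

```text
t: 11.4
ee_pos: [481.1, -58.0, 321.8]
orientation: [0.44, 2.879, 0.908]
ft_force: [0.0, 0.2, -1.3]
width: 15.6
```

```bash
python3 - <<'E'
from h import *
np.set_printoptions(precision=3,suppress=True)
d=snap('wrist','w4'); o=ctrl.get_obs(); print(o['t'],o['ee_pos'],o['orientation'],o['width'],o['ft_force'],o['moment'])
M=R.from_rotvec(o['orientation']).as_matrix();print('f tool',M.T@o['ft_force'])
h=np.array([513.93,47.17,165]);e=o['ee_pos']+M[:,2]*190.8-h;print('err boom x,y,z',M[:,1]@e,-M[:,0]@e,-M[:,2]@e)
cv2.imwrite('pics/w4v.png',c('w4',120,110,4,190,140,10))
E
```

```text
11.45 [481.139 -57.986 321.745] [0.44  2.879 0.909] 16.044837175899428 [-0.039  0.475 -1.456] [-0.392  0.067  0.062]
f tool [ 0.178 -0.474  1.446]
err boom x,y,z -0.2508343391933916 -0.0016230404997728842 0.7777406159170235
```

View pics/w4v.png

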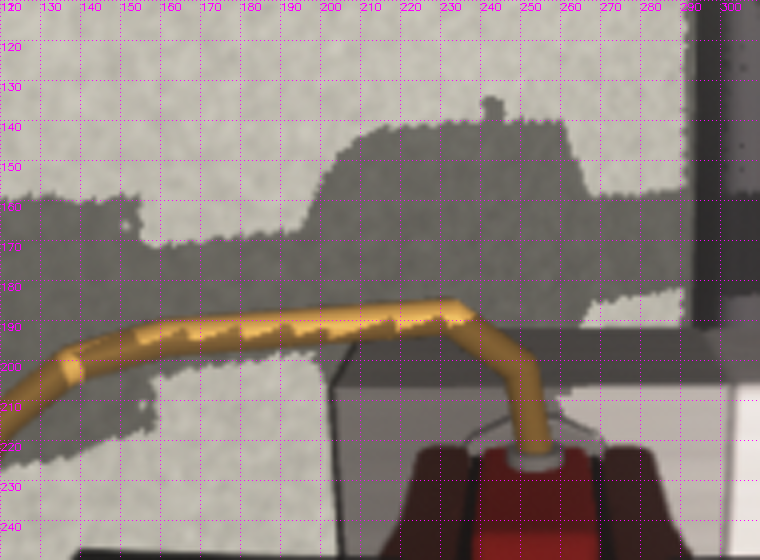

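Wrist view: the flange sits at the boom's top face (px (252,222)), about 0.8 mm short by the estimate, with the ring open to the left. I press a little further to feel it seat.

Request:
{"method": "send_rows", "body": {
  "commands": [
    {"translation": [0.001, 0.004, -0.006], "twist": [0, 0, 0]},
    {"translation": [0.002, 0.007, -0.01], "twist": [0, 0, 0]},
    {"translation": [0.003, 0.01, -0.015], "twist": [0, 0, 0]},
    {"translation": [0.004, 0.014, -0.02], "twist": [0, 0, 0]},
    {"translation": [0.004, 0.014, -0.02], "twist": [0, 0, 0]},
    {"translation": [0.004, 0.014, -0.02], "twist": [0, 0, 0]},
    {"translation": [0.004, 0.014, -0.02], "twist": [0, 0, 0]},
    {"translation": [0.004, 0.014, -0.02], "twist": [0, 0, 0]},
    {"translation": [0.004, 0.014, -0.02], "twist": [0, 0, 0]},
    {"translation": [0.004, 0.014, -0.02], "twist": [0, 0, 0]}
  ]
}}

```text
t: 12.45
ee_pos: [481.2, -57.7, 321.5]
orientation: [0.438, 2.878, 0.908]
ft_force: [-10.3, -11.9, 16.5]
width: 15.5
```

It seats: 23 N and no further travel. I open partly and back out along the pin's axis.

Request:
{"method": "send_rows", "body": {
  "commands": [
    {"translation": [-0.004, -0.01, 0.015], "twist": [0, 0, 0]},
    {"translation": [-0.004, -0.01, 0.015], "twist": [0, 0, 0]},
    {"translation": [-0.004, -0.01, 0.015], "twist": [0, 0, 0]},
    {"translation": [-0.004, -0.01, 0.015], "twist": [0, 0, 0]},
    {"translation": [-0.004, -0.01, 0.015], "twist": [0, 0, 0]},
    {"translation": [-0.004, -0.01, 0.015], "twist": [0, 0, 0]},
    {"translation": [-0.021, -0.065, 0.097], "twist": [0, 0, 0]},
    {"translation": [-0.038, -0.12, 0.179], "twist": [0, 0, 0]},
    {"translation": [-0.055, -0.174, 0.26], "twist": [0, 0, 0]},
    {"translation": [-0.072, -0.229, 0.343], "twist": [0, 0, 0]}
  ],
  "grip": -0.1
}}

```text
t: 13.45
ee_pos: [474.2, -80.3, 355.4]
orientation: [0.44, 2.878, 0.908]
ft_force: [0.2, 0.4, -0.1]
width: 48.4
```

```bash
python3 - <<'E'
from h import *
np.set_printoptions(precision=3,suppress=True)
d=snap('wrist','w5'); o=ctrl.get_obs(); print(o['t'],o['qpos'],o['ee_pos'],o['orientation'],o['width'],o['ft_force'])
psi=1.268; t=np.deg2rad(35)
x=np.array([np.cos(psi)*np.cos(t),np.sin(psi)*np.cos(t),np.sin(t)]); y=np.array([-np.sin(psi),np.cos(psi),0]); z=np.cross(x,y)
print(x,y,z); h=np.array([513.93,47.17,165])
Rc=R.from_rotvec(o['orientation'])
for s in(1,-1):
  Rt=R.from_matrix(np.c_[np.cross(s*y,-z),s*y,-z]);print('turn',s,(Rt*Rc.inv()).as_rotvec())
for bx,tz in((-48,65),(-48,-30),(-10,-30)):
  p=h+x*bx+z*(tz+182); print(bx,tz,p,p-o['ee_pos'])
cv2.imwrite('pics/w5v.png',c('w5',110,110,4,190,140,10))
E
```

```text
13.5 [-0.347  0.314  2.005  0.75   0.999 -2.09 ] [474.46  -80.892 356.515] [0.439 2.877 0.907] 48.354255137484884 [ 1.288 -1.039  1.844]
[0.244 0.782 0.574] [-0.955  0.298  0.   ] [-0.171 -0.547  0.819]
turn 1 [-0.27  -0.858  1.287]
turn -1 [ 0.271  0.861 -1.286]
-48 65 [ 459.96  -125.589  339.799] [-14.501 -44.697 -16.716]
-48 -30 [476.208 -73.578 261.979] [  1.748   7.314 -94.535]
-10 -30 [485.49  -43.866 283.775] [ 11.03   37.025 -72.74 ]
```

View pics/w5v.png

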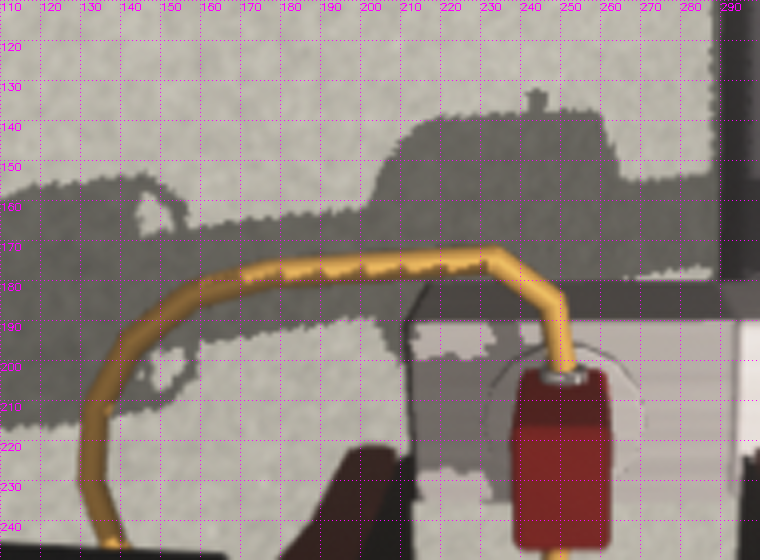

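Wrist view: the pin stays seated (head px (250,225)) and the ring is still open to the left. Next I turn the tool a quarter round so the jaws straddle the boom. The fingers should stand at about ±29 to 37 mm, over the ring's legs, and beyond the low end.

Request:
{"method": "send_rows", "body": {
  "commands": [
    {"translation": [-0.005, -0.015, -0.006], "twist": [0.018, 0.057, -0.086]},
    {"translation": [-0.01, -0.03, -0.011], "twist": [0.036, 0.115, -0.171]},
    {"translation": [-0.015, -0.045, -0.017], "twist": [0.054, 0.172, -0.257]},
    {"translation": [-0.019, -0.06, -0.022], "twist": [0.072, 0.229, -0.343]},
    {"translation": [-0.024, -0.075, -0.028], "twist": [0.09, 0.287, -0.429]},
    {"translation": [-0.029, -0.089, -0.033], "twist": [0.108, 0.344, -0.514]},
    {"translation": [-0.034, -0.104, -0.039], "twist": [0.126, 0.401, -0.6]},
    {"translation": [-0.039, -0.119, -0.044], "twist": [0.144, 0.458, -0.686]},
    {"translation": [-0.043, -0.134, -0.05], "twist": [0.162, 0.516, -0.771]},
    {"translation": [-0.048, -0.149, -0.056], "twist": [0.18, 0.573, -0.857]}
  ],
  "grip": -0.32
}}

```text
t: 14.5
ee_pos: [469.4, -94.9, 349.1]
orientation: [-1.181, -2.686, -0.921]
ft_force: [0.2, 0.2, -0.4]
width: 57.8
```

Request:
{"method": "send_rows", "body": {
  "commands": [
    {"translation": [-0.005, -0.015, -0.006], "twist": [0.018, 0.057, -0.086]},
    {"translation": [-0.01, -0.03, -0.011], "twist": [0.036, 0.115, -0.171]},
    {"translation": [-0.015, -0.045, -0.017], "twist": [0.054, 0.172, -0.257]},
    {"translation": [-0.019, -0.06, -0.022], "twist": [0.072, 0.229, -0.343]},
    {"translation": [-0.024, -0.075, -0.028], "twist": [0.09, 0.287, -0.429]},
    {"translation": [-0.029, -0.089, -0.033], "twist": [0.108, 0.344, -0.514]},
    {"translation": [-0.034, -0.104, -0.039], "twist": [0.126, 0.401, -0.6]},
    {"translation": [-0.039, -0.119, -0.044], "twist": [0.144, 0.458, -0.686]},
    {"translation": [-0.043, -0.134, -0.05], "twist": [0.162, 0.516, -0.771]},
    {"translation": [-0.048, -0.149, -0.056], "twist": [0.18, 0.573, -0.857]}
  ]
}}

```text
t: 15.5
ee_pos: [464.7, -109.8, 343.5]
orientation: [-1.754, -2.187, -0.825]
ft_force: [-0.1, -0.4, 0.2]
width: 58.0
```

Request:
{"method": "send_rows", "body": {
  "commands": [
    {"translation": [-0.005, -0.015, -0.006], "twist": [0.018, 0.057, -0.086]},
    {"translation": [-0.01, -0.03, -0.011], "twist": [0.036, 0.115, -0.171]},
    {"translation": [-0.015, -0.045, -0.017], "twist": [0.054, 0.172, -0.257]},
    {"translation": [-0.019, -0.06, -0.022], "twist": [0.072, 0.229, -0.343]},
    {"translation": [-0.024, -0.075, -0.028], "twist": [0.09, 0.287, -0.429]},
    {"translation": [-0.029, -0.089, -0.033], "twist": [0.108, 0.344, -0.514]},
    {"translation": [-0.034, -0.104, -0.039], "twist": [0.126, 0.401, -0.6]},
    {"translation": [-0.039, -0.119, -0.044], "twist": [0.144, 0.458, -0.686]},
    {"translation": [-0.043, -0.134, -0.05], "twist": [0.162, 0.516, -0.771]},
    {"translation": [-0.048, -0.149, -0.056], "twist": [0.18, 0.573, -0.857]}
  ]
}}

```text
t: 16.5
ee_pos: [459.9, -124.7, 337.9]
orientation: [-2.175, -1.596, -0.687]
ft_force: [-1.4, -0.3, -0.6]
width: 58.1
```

```bash
cat >> h.py <<'E'
psi=1.268; _t=np.deg2rad(35)
bx=np.array([np.cos(psi)*np.cos(_t),np.sin(psi)*np.cos(_t),np.sin(_t)]); by=np.array([-np.sin(psi),np.cos(psi),0]); bz=np.cross(bx,by)
hole=np.array([513.93,47.17,165])
def tip(o):
    M=R.from_rotvec(o['orientation']).as_matrix(); e=o['ee_pos']+M[:,2]*182-hole; return np.array([bx@e,by@e,bz@e]),M
E
python3 - <<'E'
from h import *
np.set_printoptions(precision=3,suppress=True)
d=snap('wrist','w6'); o=ctrl.get_obs(); e,M=tip(o); print(o['t'],o['qpos'],o['ee_pos'],o['width'],o['ft_force'],'tip in boom',e)
Rt=R.from_matrix(np.c_[np.cross(-by,-bz),-by,-bz]);print('turn',(Rt*R.from_matrix(M).inv()).as_rotvec())
for b,z in((-48,-30),(-10,-30)): print(hole+bx*b+bz*(z+182)-o['ee_pos'])
cv2.imwrite('pics/w6v.png',cv2.resize(d['img'][:,:,::-1],(768,576)))
E
```

```text
16.55 [-0.443  0.35   2.012  0.733  1.017 -0.609] [ 459.817 -124.807  337.822] 57.837865751193014 [-0.285 -0.829 -0.137] tip in boom [-48.351   0.101  62.977]
turn [-0.001 -0.001  0.004]
[ 16.391  51.229 -75.842]
[ 25.673  80.941 -54.047]
```

View pics/w6v.png

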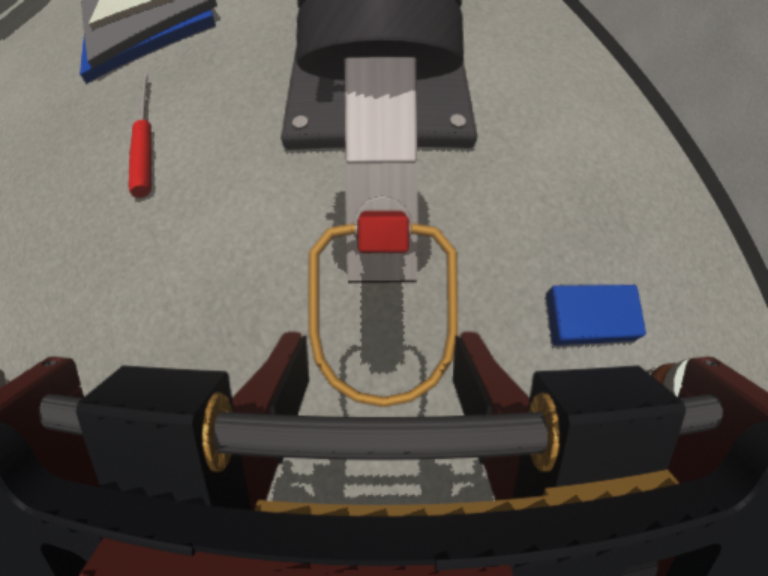

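Wrist view: both fingertips (px (295,340) and (465,340)) stand over the ring's legs, centred on the boom, and the head at (383,232) is seated. I press the ring down past the end, then sweep uphill.

Request:
{"method": "send_rows", "body": {
  "commands": [
    {"translation": [0.016, 0.051, -0.076], "twist": [0, 0, 0]},
    {"translation": [0.033, 0.102, -0.152], "twist": [0, 0, 0]},
    {"translation": [0.049, 0.154, -0.228], "twist": [0, 0, 0]},
    {"translation": [0.065, 0.205, -0.303], "twist": [0, 0, 0]},
    {"translation": [0.082, 0.256, -0.379], "twist": [0, 0, 0]},
    {"translation": [0.098, 0.307, -0.455], "twist": [0, 0, 0]},
    {"translation": [0.115, 0.359, -0.531], "twist": [0, 0, 0]},
    {"translation": [0.131, 0.41, -0.607], "twist": [0, 0, 0]},
    {"translation": [0.148, 0.461, -0.683], "twist": [0, 0, 0]},
    {"translation": [0.164, 0.512, -0.758], "twist": [0, 0, 0]}
  ]
}}

```text
t: 17.55
ee_pos: [476.4, -72.8, 261.1]
orientation: [-2.173, -1.598, -0.687]
ft_force: [-0.4, -0.8, 0.8]
width: 57.8
```

Request:
{"method": "send_rows", "body": {
  "commands": [
    {"translation": [0.007, 0.023, 0.017], "twist": [0, 0, 0]},
    {"translation": [0.015, 0.047, 0.034], "twist": [0, 0, 0]},
    {"translation": [0.022, 0.07, 0.052], "twist": [0, 0, 0]},
    {"translation": [0.029, 0.094, 0.069], "twist": [0, 0, 0]},
    {"translation": [0.037, 0.117, 0.086], "twist": [0, 0, 0]},
    {"translation": [0.044, 0.141, 0.103], "twist": [0, 0, 0]},
    {"translation": [0.051, 0.164, 0.12], "twist": [0, 0, 0]},
    {"translation": [0.059, 0.188, 0.138], "twist": [0, 0, 0]},
    {"translation": [0.066, 0.211, 0.155], "twist": [0, 0, 0]},
    {"translation": [0.073, 0.235, 0.172], "twist": [0, 0, 0]}
  ]
}}

```text
t: 18.55
ee_pos: [483.7, -49.5, 279.1]
orientation: [-2.173, -1.598, -0.688]
ft_force: [-0.0, 0.5, -1.3]
width: 58.3
```

```bash
python3 - <<'E'
from h import *
np.set_printoptions(precision=3,suppress=True)
d=snap('wrist','w7'); o=ctrl.get_obs(); e,M=tip(o); print(o['t'],o['width'],'f boom',[o['ft_force']@a for a in(bx,by,bz)],'tip in boom',e)
cv2.imwrite('pics/w7v.png',cv2.resize(d['img'][100:300,150:380,::-1],None,fx=3,fy=3))
E
```

```text
18.6 57.79385886461568 f boom [np.float64(-0.29844312210723245), np.float64(0.6880710661369261), np.float64(-0.37710421122643967)] tip in boom [-16.965  -0.135 -30.408]
```

View pics/w7v.png

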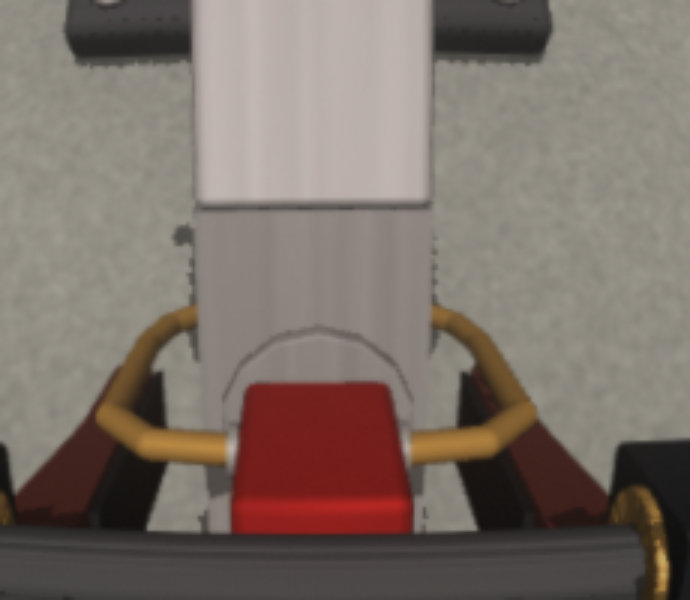

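Wrist view: the legs run down past both sides of the boom and the far end goes under it (px (215,203) to (295,203)). The ring is nearly closed. I push gently to the stop.

Request:
{"method": "send_rows", "body": {
  "commands": [
    {"translation": [0.002, 0.008, 0.006], "twist": [0, 0, 0]},
    {"translation": [0.005, 0.016, 0.011], "twist": [0, 0, 0]},
    {"translation": [0.007, 0.023, 0.017], "twist": [0, 0, 0]},
    {"translation": [0.01, 0.031, 0.023], "twist": [0, 0, 0]},
    {"translation": [0.012, 0.039, 0.029], "twist": [0, 0, 0]},
    {"translation": [0.015, 0.047, 0.034], "twist": [0, 0, 0]},
    {"translation": [0.015, 0.047, 0.034], "twist": [0, 0, 0]},
    {"translation": [0.015, 0.047, 0.034], "twist": [0, 0, 0]},
    {"translation": [0.015, 0.047, 0.034], "twist": [0, 0, 0]},
    {"translation": [0.015, 0.047, 0.034], "twist": [0, 0, 0]}
  ]
}}

```text
t: 19.6
ee_pos: [484.8, -45.6, 281.9]
orientation: [-2.174, -1.599, -0.686]
ft_force: [-2.1, -6.9, -3.7]
width: 58.0
```

```bash
python3 - <<'E'
from h import *
np.set_printoptions(precision=3,suppress=True)
o=ctrl.get_obs(); e,M=tip(o); print(o['t'],o['width'],'f boom',[o['ft_force']@a for a in(bx,by,bz)],'tip in boom',e)
E
```

```text
19.6 57.99076700046266 f boom [np.float64(-8.01992309430741), np.float64(-0.012682149270049755), np.float64(1.0647572439407325)] tip in boom [-12.695  -0.054 -30.452]
```

The fingers met the stop: 8 N with the tips' front at boom x of about -2.7 mm. Back off downhill, then up along the hole's axis.

Request:
{"method": "send_rows", "body": {
  "commands": [
    {"translation": [-0.005, -0.016, -0.011], "twist": [0, 0, 0]},
    {"translation": [-0.015, -0.047, -0.034], "twist": [0, 0, 0]},
    {"translation": [-0.03, -0.094, -0.069], "twist": [0, 0, 0]},
    {"translation": [-0.049, -0.156, -0.115], "twist": [0, 0, 0]},
    {"translation": [-0.068, -0.219, -0.161], "twist": [0, 0, 0]},
    {"translation": [-0.088, -0.282, -0.207], "twist": [0, 0, 0]},
    {"translation": [-0.1, -0.32, -0.15], "twist": [0, 0, 0]},
    {"translation": [-0.115, -0.37, -0.08], "twist": [0, 0, 0]},
    {"translation": [-0.13, -0.42, -0.01], "twist": [0, 0, 0]},
    {"translation": [-0.145, -0.47, 0.06], "twist": [0, 0, 0]}
  ]
}}

```text
t: 20.6
ee_pos: [470.6, -92.4, 289.4]
orientation: [-2.173, -1.599, -0.688]
ft_force: [-0.3, -1.2, -0.3]
width: 57.9
```

Request:
{"method": "send_rows", "body": {
  "commands": [
    {"translation": [-0.016, -0.05, 0.075], "twist": [0, 0, 0]},
    {"translation": [-0.031, -0.1, 0.15], "twist": [0, 0, 0]},
    {"translation": [-0.047, -0.15, 0.225], "twist": [0, 0, 0]},
    {"translation": [-0.063, -0.2, 0.3], "twist": [0, 0, 0]},
    {"translation": [-0.079, -0.25, 0.375], "twist": [0, 0, 0]},
    {"translation": [-0.094, -0.3, 0.45], "twist": [0, 0, 0]},
    {"translation": [-0.11, -0.35, 0.525], "twist": [0, 0, 0]},
    {"translation": [-0.125, -0.4, 0.6], "twist": [0, 0, 0]},
    {"translation": [-0.14, -0.45, 0.675], "twist": [0, 0, 0]},
    {"translation": [-0.14, -0.45, 0.675], "twist": [0, 0, 0]}
  ]
}}

```text
t: 21.6
ee_pos: [456.8, -137.7, 356.9]
orientation: [-2.174, -1.599, -0.689]
ft_force: [-0.1, -0.4, 0.1]
width: 57.8
```

```bash
python3 - <<'E'
from h import *
np.set_printoptions(precision=3,suppress=True)
d=snap('wrist','w8'); snap('top','t8'); s=snap('side','s8'); o=ctrl.get_obs(); e,M=tip(o); print(o['t'],'f',o['ft_force'],'tip in boom',e)
for n,p in(('ring_far',hole-bz*71),('head',hole+bz*38),('piv',hole+bz*12)): print(n,proj(d,p,True))
for n,p in(('leg+50',hole+by*33-bz*38),('leg-50',hole-by*33-bz*38)): print(n,proj(d,p,True),proj(ld('t8'),p))
a=cv2.resize(d['img'][80:280,130:380,::-1],None,fx=3,fy=3)
cv2.imwrite('pics/w8v.png',a)
E
```

```text
21.75 f [ 0.879  0.121 -0.224] tip in boom [-48.326  -0.216  84.849]
ring_far [252.496 138.678]
head [252.31  148.594]
piv [252.369 145.401]
leg+50 [218.152 141.122] [218.821 206.69 ]
leg-50 [286.767 141.13 ] [226.497 182.214]
```

View pics/w8v.png

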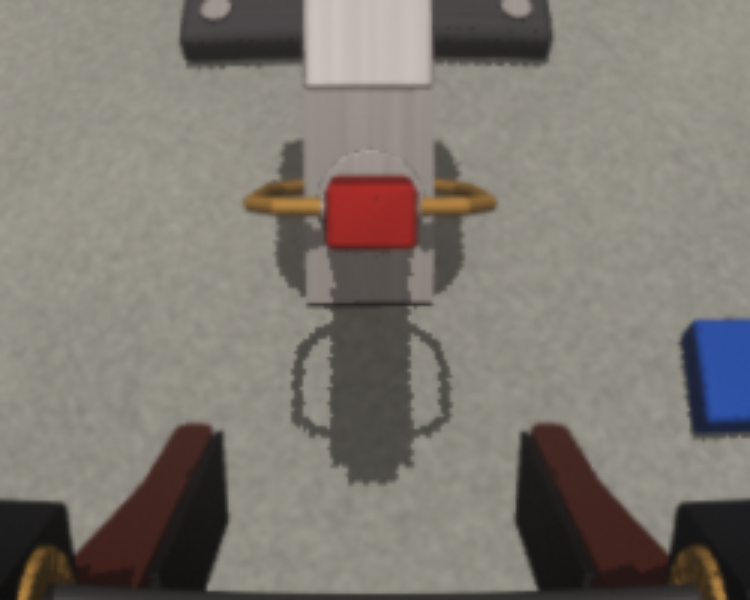

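Wrist view: the ring is seen edge-on beside the seated head (px (213,147) to (295,147)). It runs past both sides of the boom and under it, and its legs are within a pixel or two of where a fully closed ring should project. The gripper is clear, so I hand in.

```bash
python3 -c "
from h import *
print(ctrl.close_job()); print(ctrl.get_obs()['t'])"
```

```text
the job is handed in; nothing more can be done
None
the job is handed in; nothing more can be done
```

The job is handed in at about 22 s of the 53 s allowed. The red-headed pin is in the boom's hole and its ring is closed around the tip.

- **Pin:** I took it from the wooden block and pushed it into the hole with its ring open towards the low end. It stopped firmly with 23 N of contact force, the flange on the boom's top face and about 0.3 mm off the hole's centre by the wrist camera. I left the orange look-alike alone.
- **Ring:** I opened the gripper, straddled the boom with the fingers and swung the ring over the end. It met its stop at 8 N.
- **Last checks:** After backing off, the wrist picture shows the ring edge-on where a fully closed ring should be, the pin still seated, and no force on the gripper. I saw no sign of touching anything else, but I did not measure the other objects again.
- **Disagreement:** The top camera placed the hole about 3 mm from where the wrist camera did. I used the wrist camera, and the pin went in with no side force.

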